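# Put the deep socket back in its hole of the socket block

## Task

Put the blue-banded deep socket away in the red socket block. It is lying on its side and the sockets in the block stand too close for a hand to come in aslant, so first stand it on its mouth on the mat and let go of it, so that you can take it again from above. Then put it, mouth down, fully home in the hole made for its diameter and let go, leaving the other sockets, the ratchet and everything else on the counter where they are.

Things in the scene. Friction and masses are not known exactly. Their poses are not given: they have to be found in the camera images.
- socket32: the socket to put away: straight deep impact socket, dark steel, 32 mm diameter, 80 mm long, 0.3 kg, one BLUE band near its drive end. Starts lying on its side on the mat. Origin: on its axis at the MOUTH end (big black hexagon, rim bevelled 3 x 4 mm); x axis along the socket from mouth to drive end (small black square), so x points up when it stands on its mouth
- drive_end (a point): centre of the square-drive end face of the blue-banded socket, 80 mm along its axis from the mouth
- block: red socket block, fixed: 64 (x) by 262 (y) by 56 mm high. Origin: centre of the underside, z up. A row of six blind round holes along its y, 50 mm deep, each 2 mm wider than its socket, 10 mm of wall between; from +y to -y for 20, 24, 28, 32, 36, 40 mm sockets. 24, 32 and 40 are empty; the others hold sockets. A socket fully home stands 30 mm out of the block
- hole20 (a point): centre of the mouth of the hole for the 20 mm socket (22 mm wide), at the block's top face, 110 mm along the block's y; axes as the block's
- hole24 (a point): centre of the mouth of the hole for the 24 mm socket (26 mm wide), at the block's top face, 76 mm along the block's y; axes as the block's
- hole28 (a point): centre of the mouth of the hole for the 28 mm socket (30 mm wide), at the block's top face, 38 mm along the block's y; axes as the block's
- hole32 (a point): centre of the mouth of the hole for the 32 mm socket (34 mm wide), at the block's top face, -4 mm along the block's y; axes as the block's
- hole36 (a point): centre of the mouth of the hole for the 36 mm socket (38 mm wide), at the block's top face, -50 mm along the block's y; axes as the block's
- hole40 (a point): centre of the mouth of the hole for the 40 mm socket (42 mm wide), at the block's top face, -100 mm along the block's y; axes as the block's
- socket20: bystander: 20 mm socket with a yellow band, 80 mm long, standing loose in its own hole of the block, mouth down; origin at the mouth end, z up along it
- socket28: bystander: 28 mm socket with a white band, 80 mm long, standing loose in its own hole of the block, mouth down; origin at the mouth end, z up along it
- socket36: bystander: 36 mm socket with an orange band, 80 mm long, standing loose in its own hole of the block, mouth down; origin at the mouth end, z up along it
- socket24: bystander: 24 mm socket with a GREEN band, 80 mm long, lying on the mat, still wanted for the job in hand; origin at its mouth end, x axis towards its drive end
- ratchet: bystander: steel ratchet handle with black grip, 235 mm long, 37 mm high, lying on the mat beyond the sockets; origin near mid-length underneath, x towards its head
- iron: bystander: steam iron standing on its heel at the right of the counter, 280 mm high, about 130 mm across; origin under its heel
- jar: bystander: clear jar of brass parts with a white lid, 80 mm wide, 114 mm high; origin underneath
- pen_pot: bystander: wooden pen box 85 x 110 x 85 mm with pens and scissors, up to 170 mm high; origin underneath
- service_mat: green-grey rubber service mat, fixed, 400 mm (x) by 440 mm (y), 3 mm thick: its top is 3 mm above the counter; origin: centre of the underside. It does not turn or move
Not all that is in view belongs to the job. Leave any pink or purple look-alike of the socket32 alone.

How it is judged (in metres and radians):
On the way:
1. the blue-banded socket stands on its mouth on the mat (upright within 7 degrees, mouth within 10 mm of the counter's height), let go by the fingers (angle between socket32's own x axis and vertical below 0.12 rad and height (world z) of socket32 below 0.01 m and contact force between the fingers and socket32 below 0.05 N and linear speed of socket32 below 0.03 m/s), for 0.2 s.
At the end, for the whole second after the job is handed in: The blue-banded socket stands mouth down in the hole for 32 mm sockets: its mouth centre within 4 mm of the hole's axis and more than 46 mm below the block's top (home is 50 mm), upright within 4 degrees, released and at rest (horizontal distance between socket32 and hole32 below 0.004 m and z of socket32 in the frame of hole32 below -0.046 m and angle between socket32's own x axis and vertical below 0.07 rad and contact force between the fingers and socket32 below 0.05 N and linear speed of socket32 below 0.02 m/s); the robot touches nothing.
It fails at once if a socket in the block is pulled out or knocked (moved more than 15 mm) (distance of any of socket20, socket28, socket36 from where it was at the start of the episode above 0.015 m).
It fails at once if the green-banded socket or the ratchet is moved by more than 25 mm (distance of any of socket24, ratchet from where it was at the start of the episode above 0.025 m).
It fails at once if the iron, the jar or the pen box is moved by more than 30 mm (distance of any of iron, jar, pen_pot from where it was at the start of the episode above 0.03 m).
It also fails if it takes over 58 s, if anything falls off the work surface, if the arm or the gripper's body presses on something with over 40 N, if the wrist force passes 120 N, or if a joint passes its speed limit or range.

## Robot

A 6-joint arm with a two-finger parallel gripper is mounted at the origin on the work surface. World frame = base frame: x ahead of the robot, y to its left, z up, the work surface at z = 0. Lengths are in mm, angles in rad, forces in N, time in s.
With the tool pointing down it reaches from about 400 to 925 mm from the base axis. Payload 3.4 kg.
Tool frame: the origin (TCP) lies midway between the tips of the shut fingers; the grasp point (between the pads) lies 19 mm behind it (grasp_offset is the distance from the TCP to the grasp point, in mm); z points along the fingers, y is the line along which they close (so a half turn about z gives the same grasp; the last joint's range is limited). The gripper opens to 85 mm and grips with 20 to 120 N. Pads are 22 mm wide; open, the fingers measure 114 mm over their backs; the gripper's body (76 mm by 85 mm) begins 54 mm behind the grasp point. The pads swing forward as they close: fully open they stand 13 mm farther back than shut.
Start: joints at [1.109, 0.307, 1.506, -0, 1.328, -0.073], TCP at [217.461, 532.299, 231.305] pointing down, gripper open.
Joint ranges: [-3.12, 3.12], [-1.05, 2.28], [0.14, 2.33], [-1.42, 4.57], [0.1, 2.73], [-2.68, 2.68]. Speed limits (rad/s): [2.57, 2.57, 3.14, 3.14, 3.14, 3.14].

## Interface

Orientations are given as a rotation vector (axis times angle).
In Python, from station import * gives the robot as it stands. The module is installed in compiled form; this text tells all that it offers.
- The arm moves only by the tool send_rows, never from a script. Its arguments are lists of equal length, an entry for each row: "offset": the shift along the tool's x, y, z in mm, a list of three; "turn": the turn, a rotation vector about the tool's x, y, z in rad, a list of three; "claw": the finger opening in mm, from 0 to 85.4. A call has 1 to 20 rows; each row is the pose to reach, as a shift and turn from the pose commanded when the call began, along the tool's axes at that moment; what a row does not reach only later rows make up. A row lasts 1/12 s, in which the tool goes at most 41.7 mm and 7.16 degrees, less where a joint would pass 70% of its speed; a pose out of reach is approached as far as the arm can. A call with a gripper value outside its range is refused whole. The fingers move at their own pace and stop on an object; the grip force is fixed at half the most. Time passes only in rows, so rows that repeat a pose let the fingers close. It gives the time, the measured TCP pose, the force, the opening and the grip force at its end, in the units of the state.
- read_state(): the state, without advancing time (a new reading comes with each control period).
- camera(name): name is "side" or "top"; returns a dict with "pixels" (384x512x3 uint8, red, green, blue), "K" (3x3 intrinsics, pixels), "origin" and "orientation" of the camera in the world. Camera axes: x right, y down, z forward; pixel columns grow to the right and rows downward; lengths in mm; the calibration is good to about 2 mm. A picture is of the moment at which its call begins. There is no depth.
- hand_in(): hands the job in; it is judged then, once.
The state is a dict: "clock": time; "joints": joint angles; "joint_vel": joint speeds; "effort": joint torques, N m; "tool_pos": TCP position; "tool_rot": TCP orientation; "wrist_force": force on the tool from outside, world axes, zero at the start; "wrist_torque": the same for the moment, N m; "grip_width": finger opening in mm; "gripper_force": force on a finger pad.
Only numpy, scipy, OpenCV 4.12 (cv2) and the standard library are available. Lean on these libraries where they do the work, as an engineer would, in place of code of your own. Each camera call takes 0.05 s, during which the arm holds its last target. There are 200 camera calls.

## Working session

There is one attempt and no reset: what is moved stays moved. The work goes in short steps, Python scripts to look and compute and a tool call to move; the robot and the scene stay as the last step left them, time stands still between calls to the robot, and variables do not carry over. Pictures are saved under pics/ and viewed, at most 10 in all, crops included, and the job is handed in when it is done.

Besides the shell and the picture viewer there is one more tool, called as name(argument=value, ...), one argument or row to a line, values as JSON. send_rows: Moves the arm, as the interface text tells. Its arguments: {"type":"object","properties":{"offset":{"type":"array","items":{"type":"array","items":{"type":"number"}}},"turn":{"type":"array","items":{"type":"array","items":{"type":"number"}}},"claw":{"type":"array","items":{"type":"number"}}},"required":["offset","turn","claw"]}

```bash
mkdir -p pics; cat > h.py <<'E'
from station import *
import numpy as np, cv2
from scipy.spatial.transform import Rotation as R
def snap(n,f=None):
    c=camera(n); 
    if f: cv2.imwrite('pics/'+f,c['pixels'][:,:,::-1])
    return c
def rot(c):
    o=np.array(c['orientation'],float)
    return o if o.shape==(3,3) else R.from_rotvec(o).as_matrix()
def ray(c,u,v,z):
    d=rot(c)@np.linalg.inv(np.array(c['K']))@[u,v,1]; o=np.array(c['origin'])
    return o+d*(z-o[2])/d[2]
def proj(c,p):
    q=np.array(c['K'])@(rot(c).T@(np.array(p)-c['origin'])); return q[:2]/q[2]
E
python3 - <<'E'
from h import *
for n in('top','side'):
    c=snap(n,n+'0.png'); print(n,c['origin'],c['orientation'],c['K'])
s=read_state(); print(s)
E
```

```text
top [ 445.45142964    3.38064524 1355.96392019] [-2.16799304  2.2065413  -0.04884419] [[370.02353364   0.         258.49699271]
 [  0.         370.02353364 192.71558618]
 [  0.           0.           1.        ]]
side [  465.55147852 -1342.5727126    859.15022261] [-2.1088322   0.04851062 -0.04877231] [[405.2791314    0.         251.00754622]
 [  0.         405.2791314  187.16808328]
 [  0.           0.           1.        ]]
{'clock': 0.1, 'joints': array([ 1.10950802e+00,  3.07538506e-01,  1.50752527e+00,  1.03095635e-07,
        1.32841063e+00, -7.35038091e-02]), 'joint_vel': array([-0.00078093, -0.001891  , -0.00169368, -0.00097864,  0.00190689,
        0.00046784]), 'effort': array([ 7.21534034e-04, -4.58529103e+01, -2.52609444e+01,  4.80464598e-05,
        5.45334871e-03, -2.06596928e-05]), 'tool_pos': array([217.17830173, 531.74048597, 230.45666145]), 'tool_rot': array([-6.05224974e-01, -3.08223534e+00,  2.85029938e-03]), 'wrist_force': array([-0.10994615, -0.07324791, -0.10016651]), 'wrist_torque': array([0.00236081, 0.01310582, 0.00507755]), 'gripper_force': 0.0, 'grip_width': 85.41135527125262}
```

View pics/top0.png

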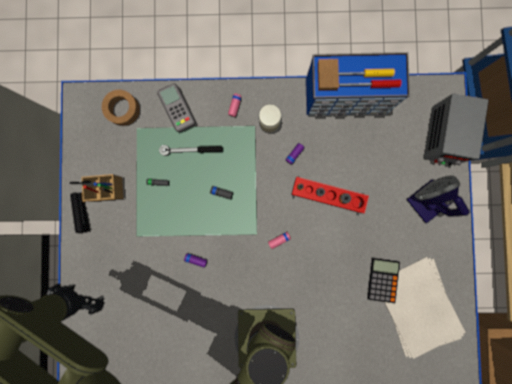

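View pics/side0.png

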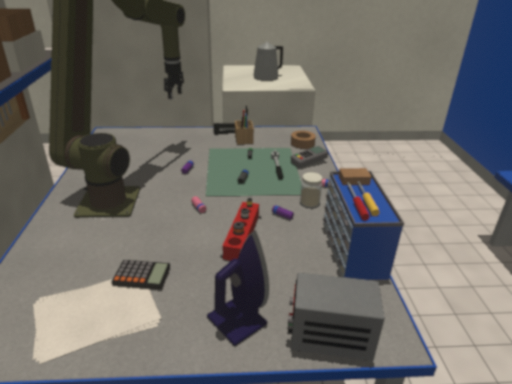

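The top view (image right = −y, up = +x) shows the blue-banded socket at about (222,192), the green-banded one at (158,182), the ratchet at (190,150), and the block at (330,195). Next I'll take enlarged crops.

```bash
python3 - <<'E'
from h import *
t=cv2.imread('pics/top0.png'); s=cv2.imread('pics/side0.png')
f=lambda im,x,y,w,h,k: cv2.resize(im[y:y+h,x:x+w],(w*k,h*k),interpolation=cv2.INTER_CUBIC)
a=f(t,205,177,40,30,10); b=f(s,225,160,40,30,10)
c=f(t,285,170,90,50,4); c=f(t,285,170,90,50,4); d=f(s,215,195,50,65,4)
W=np.zeros((600,800,3),np.uint8); W[:300,:400]=a; W[:300,400:]=b; W[310:510,:360]=c; W[310:570,400:600]=d
cv2.imwrite('pics/crop.png',W)
E
```

```text
(no output)
```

View pics/crop.png

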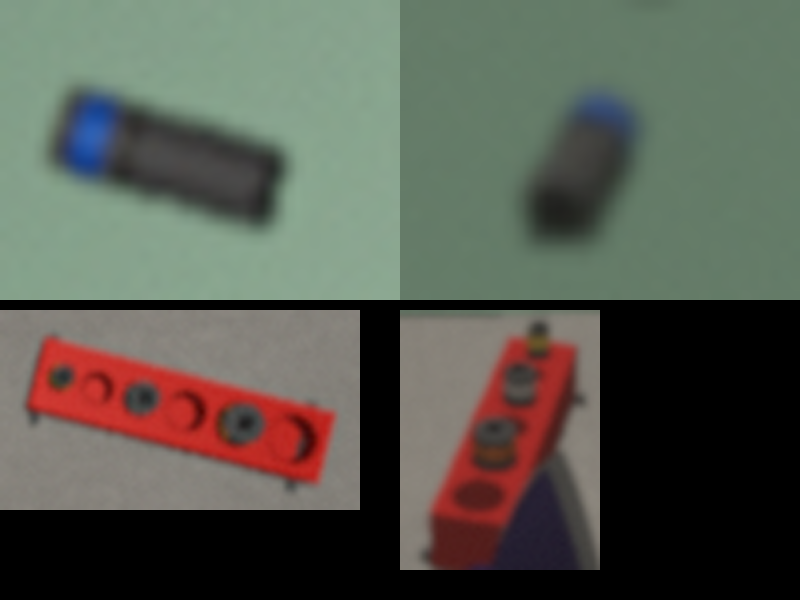

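The crops show the drive end (blue) at the upper left at about (213,190) and the mouth at the lower right at about (232,196). In the block, the order from the left is 20, empty 24, 28, empty 32 (about (331,195)), 36, empty 40. Next I'll measure both.

```bash
cat > m.py <<'E'
from h import *
def near(m,u,v):
    n,l,s,ce=cv2.connectedComponentsWithStats(m.astype(np.uint8)); k=min(range(1,n),key=lambda i:np.hypot(*(ce[i]-[u,v]))+(1000 if s[i,4]<30 else 0)); return l==k
def block(c):
    im=c['pixels'].astype(int); r=near((im[:,:,0]>150)&(im[:,:,1]<90)&(im[:,:,2]<90),330,195)
    ct=max(cv2.findContours(r.astype(np.uint8),0,1)[0],key=cv2.contourArea)[:,0]
    P=np.array([ray(c,u,v,56)[:2] for u,v in ct],np.float32)
    return cv2.minAreaRect(P)
E
python3 - <<'E'
from m import *
c=camera('top'); im=c['pixels'].astype(int)
# socket: not mat green
m=np.zeros(im.shape[:2],bool); m[178:207,206:240]=True
d=im[:,:,1]-np.maximum(im[:,:,0],0)
bg=np.median(im[180:205,206:210].reshape(-1,3),0); dist=np.abs(im-bg).sum(2)
r=near(m&(dist>110),222,192); v,u=np.nonzero(r)
P=np.array([ray(c,a,b,19)[:2] for a,b in zip(u,v)]); ctr=P.mean(0)
w,V=np.linalg.eigh(np.cov(P.T)); ax=V[:,1]*np.sign(V[1,1])
q=(P-ctr)@np.c_[ax,V[:,0]]; print('sock',ctr,ax,np.degrees(np.arctan2(ax[1],ax[0])),np.ptp(q,0),np.sqrt(12*w))
b=block(c); print('block',b, cv2.boxPoints(b))
# side rays for socket
s=camera('side'); i2=s['pixels'].astype(int); m=np.zeros(i2.shape[:2],bool); m[164:188,232:256]=True
bg=np.median(i2[165:188,228:233].reshape(-1,3),0); r2=near(m&(np.abs(i2-bg).sum(2)>80),243,176); v,u=np.nonzero(r2)
print('side ctr',u.mean(),v.mean(),ray(s,u.mean(),v.mean(),19), 'proj of top est',proj(s,[*ctr,19]))
print(proj(s,[442,-265,56]))
# dark shadow-free check: hole32 dark/edge
print('hole px est',ray(c,331,194.5,56), ray(c,300,186.8,86),ray(c,320,192.3,86),ray(c,345,198.3,86))
E
```

```text
sock [524.50861887 152.71706937] [0.31039045 0.95060916] 71.91723784319873 [84.98281294 31.97358972] [31.29784267 84.40807941]
block ((507.88958740234375, -232.9304656982422), (261.6563720703125, 64.1612319946289), 74.1935043334961) [[ 441.38583 -350.07324]
 [ 503.12094 -367.55008]
 [ 574.3933  -115.78769]
 [ 512.6582   -98.31085]]
side ctr 242.48648648648648 177.24324324324326 [523.73980745 144.3516202   19.        ] proj of top est [242.59572539 176.26898176]
[222.26256443 228.93994796]
hole px est [ 507.80127675 -236.64309127   56.        ] [ 534.74906262 -125.58848586   86.        ] [ 514.59218579 -193.66673434   86.        ] [ 492.4775466  -278.57274726   86.        ]
```

```bash
cat > ik.py <<'E'
from h import *
l1,l2,hh,L=550,420,150,343   # rough guesses, for choosing branches only
def ik(p,Rt):
    w=np.array(p)-L*Rt[:,2]; j1=np.arctan2(w[1],w[0]); r=np.hypot(w[0],w[1]); z=w[2]-hh; D=np.hypot(r,z)
    j3=np.arccos(np.clip((D*D-l1*l1-l2*l2)/(2*l1*l2),-1,1)); j2=np.arctan2(r,z)-np.arctan2(l2*np.sin(j3),l1+l2*np.cos(j3))
    M=(R.from_euler('z',j1)*R.from_euler('y',j2+j3)).inv()*R.from_matrix(Rt)*R.from_euler('z',-np.pi/2)
    a,b,c=M.as_euler('ZYZ'); 
    if a<-1.42:a+=2*np.pi
    return np.array([j1,j2,j3,a,b,c])
def frame(d,a,sgn): # tool z = cos a down - sin a d ; y = sgn*perp
    d=np.array([d[0],d[1],0])/np.hypot(*d[:2]); z=np.array([0,0,-np.cos(a)])-np.sin(a)*d
    y=sgn*np.array([d[1],-d[0],0]); return np.c_[np.cross(y,z),y,z]
E
python3 - <<'E'
from ik import *
np.set_printoptions(precision=2,suppress=True)
s=read_state(); print(ik(s['tool_pos'],R.from_rotvec(s['tool_rot']).as_matrix()))
d=np.array([.31,.951,0])
for sg in(1,-1):
  for a in(0,20,35,50):
    F=frame(d,np.radians(a),sg); g=np.array([529.8,169.5,25]); print(sg,a,'pick',ik(g+19*F[:,2],F))
    F=frame(d,np.radians(a-90),sg); g=np.array([529.8,169.5,61]); print('    stand',ik(g+19*F[:,2],F))
yb=np.array([.272,.962,0])
for sg in(1,-1):
    F=frame(yb,0,sg); print('block',sg,ik([507,-237,150],F),'above',ik([525,165,80],F))
E
```

```text
[ 1.18  0.31  1.5   0.    1.33 -0.  ]
1 0 pick [ 0.31  0.48  1.86 -0.    0.81  0.62]
    stand [-0.31  0.93  2.19  1.57  1.57 -1.54]
1 20 pick [ 0.45  0.6   1.69 -0.28  1.12  0.92]
    stand [-0.27  0.68  2.21  1.52  1.22 -1.3 ]
1 35 pick [ 0.53  0.72  1.56 -0.4   1.36  1.03]
    stand [-0.18  0.52  2.17  1.39  0.97 -1.03]
1 50 pick [ 0.59  0.85  1.44 -0.49  1.6   1.09]
    stand [-0.06  0.42  2.11  1.11  0.77 -0.64]
-1 0 pick [ 0.31  0.48  1.86  0.    0.81 -2.52]
    stand [-0.31  0.93  2.19  1.57  1.57  1.6 ]
-1 20 pick [ 0.45  0.6   1.69 -0.28  1.12 -2.22]
    stand [-0.27  0.68  2.21  1.52  1.22  1.84]
-1 35 pick [ 0.53  0.72  1.56 -0.4   1.36 -2.11]
    stand [-0.18  0.52  2.17  1.39  0.97  2.11]
-1 50 pick [ 0.59  0.85  1.44 -0.49  1.6  -2.05]
    stand [-0.06  0.42  2.11  1.11  0.77  2.5 ]
block 1 [-0.44  0.33  1.67 -0.    1.14 -0.16] above [0.3  0.38 1.79 0.   0.97 0.58]
block -1 [-0.44  0.33  1.67 -0.    1.14  2.98] above [ 0.3   0.38  1.79  0.    0.97 -2.56]
```

```bash
cat >> ik.py <<'E'
def rel(p,F):
    s=read_state(); A=R.from_rotvec(s['tool_rot']).as_matrix()
    print('off',(A.T@(np.array(p)-s['tool_pos'])).round(1),'turn',R.from_matrix(A.T@F).as_rotvec().round(3))
E
python3 - <<'E'
from ik import *
d=np.array([.31,.951,0]); F=frame(d,np.radians(35),1)
g=np.array([524.5,152.2,0])+22*d+[0,0,26]
rel(g+(19-90)*F[:,2],F); print(g)
E
```

```text
off [-423.5 -172.6  146.8] turn [ 0.455 -0.49   1.448]
[531.32  173.122  26.   ]
```

send_rows(
  offset=[
    [-423.5,-172.6,146.8],
    [-423.5,-172.6,146.8],
    [-423.5,-172.6,146.8],
    [-423.5,-172.6,146.8],
    [-423.5,-172.6,146.8],
    [-423.5,-172.6,146.8],
    [-423.5,-172.6,146.8],
    [-423.5,-172.6,146.8],
    [-423.5,-172.6,146.8],
    [-423.5,-172.6,146.8],
    [-423.5,-172.6,146.8],
    [-423.5,-172.6,146.8],
    [-423.5,-172.6,146.8],
    [-423.5,-172.6,146.8],
    [-423.5,-172.6,146.8],
    [-423.5,-172.6,146.8],
    [-423.5,-172.6,146.8],
    [-423.5,-172.6,146.8],
    [-423.5,-172.6,146.8],
    [-423.5,-172.6,146.8],
  ],
  turn=[
    [0.455,-0.49,1.448],
    [0.455,-0.49,1.448],
    [0.455,-0.49,1.448],
    [0.455,-0.49,1.448],
    [0.455,-0.49,1.448],
    [0.455,-0.49,1.448],
    [0.455,-0.49,1.448],
    [0.455,-0.49,1.448],
    [0.455,-0.49,1.448],
    [0.455,-0.49,1.448],
    [0.455,-0.49,1.448],
    [0.455,-0.49,1.448],
    [0.455,-0.49,1.448],
    [0.455,-0.49,1.448],
    [0.455,-0.49,1.448],
    [0.455,-0.49,1.448],
    [0.455,-0.49,1.448],
    [0.455,-0.49,1.448],
    [0.455,-0.49,1.448],
    [0.455,-0.49,1.448],
  ],
  claw=[65,65,65,65,65,65,65,65,65,65,65,65,65,65,65,65,65,65,65,65],
)

```text
clock: 1.87
tool_pos: [543.9, 212.9, 85.2]
tool_rot: [2.185, 1.588, -0.685]
wrist_force: [0.3, -0.3, 0.3]
grip_width: 65.1
gripper_force: 0.0
```

```bash
python3 - <<'E'
from ik import *
d=np.array([.31,.951,0]); F=frame(d,np.radians(35),1)
g=np.array([524.5,152.2,0])+22*d+[0,0,26]
rel(g+19*F[:,2],F)
s=read_state(); print(s['clock'],s['joints'],s['grip_width'])
t=snap('top'); q=snap('side')
f=lambda im,x,y,w,h,k: cv2.resize(im[y:y+h,x:x+w,::-1],(w*k,h*k),interpolation=cv2.INTER_CUBIC)
cv2.imwrite('pics/c1.png',np.hstack([f(t['pixels'],185,155,66,66,6),f(q['pixels'],205,125,66,66,6)]))
E
```

```text
off [-0.4  0.2 91.4] turn [ 0.002 -0.002  0.001]
1.8667 [ 0.54054354  0.70818356  1.35586813 -0.38550764  1.5615812   0.95450059] 65.06283156060452
```

View pics/c1.png

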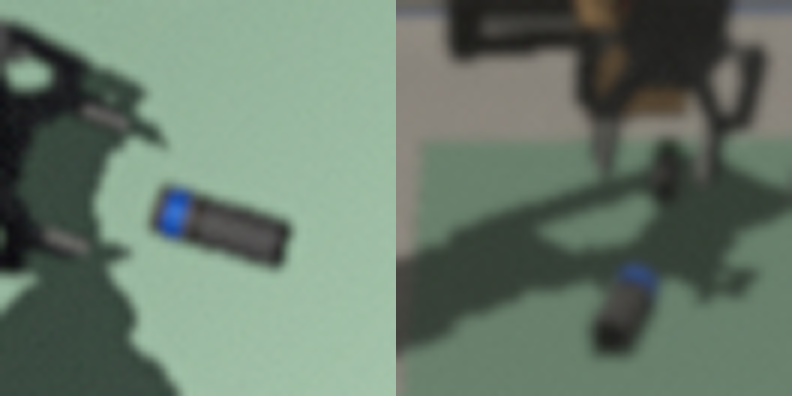

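The picture shows the open fingers straddling the socket's axis line: finger tips at about (201,175) and (199,195) in top-view pixels, socket centre at (222,192). I'll go in and close.

send_rows(
  offset=[
    [0,0,25],
    [0,0,50],
    [0,0,70],
    [0,0,85],
    [0,0,91],
    [0,0,91],
    [0,0,91],
    [0,0,91],
    [0,0,91],
    [0,0,91],
    [0,0,91],
    [0,0,91],
    [0,0,91],
    [0,0,91],
  ],
  turn=[
    [0,0,0],
    [0,0,0],
    [0,0,0],
    [0,0,0],
    [0,0,0],
    [0,0,0],
    [0,0,0],
    [0,0,0],
    [0,0,0],
    [0,0,0],
    [0,0,0],
    [0,0,0],
    [0,0,0],
    [0,0,0],
  ],
  claw=[65,65,65,65,65,65,20,20,20,20,20,20,20,20],
)

```text
clock: 3.13
tool_pos: [529.0, 163.9, 10.9]
tool_rot: [2.187, 1.587, -0.683]
wrist_force: [-0.2, 3.6, 5.3]
grip_width: 29.9
gripper_force: 59.6
```

```bash
python3 - <<'E'
from ik import *
d=np.array([.31,.951,0]); F=frame(d,np.radians(35),1); F2=frame(d,np.radians(-55),1)
s=read_state(); A=R.from_rotvec(s['tool_rot']).as_matrix(); p=s['tool_pos']; print(p,s['grip_width'],s['gripper_force'],s['wrist_force'])
# lift then turn exactly 90 deg about world axis y_t direction, contact stays
T=R.from_rotvec(A.T@(np.array([d[1],-d[0],0])*np.pi/2)); print('turn for 90',T.as_rotvec().round(4), A.T@F2-T.as_matrix())
g=p-19*A[:,2]; F2=A@T.as_matrix(); up=g+[0,0,70]
print('lift',(A.T@np.array([0,0,60])).round(1)); print('stand hi off',(A.T@(up+19*F2[:,2]-p)).round(1))
t=snap('top'); q=snap('side')
f=lambda im,x,y,w,h,k: cv2.resize(im[y:y+h,x:x+w,::-1],(w*k,h*k),interpolation=cv2.INTER_CUBIC)
cv2.imwrite('pics/c2.png',np.hstack([f(t['pixels'],185,155,66,66,6),f(q['pixels'],205,135,66,66,6)]))
E
```

```text
[529.01648249 163.94585181  10.85830178] 29.873184552708313 59.56292510032654 [-0.19787691  3.57469189  5.31231265]
turn for 90 [0.0016 1.5712 0.0032] [[ 3.94248288e-03  2.00584704e-03 -6.19313719e-06]
 [-9.91269275e-04  2.50189620e-06 -2.01413154e-03]
 [ 3.74780465e-06 -9.88150831e-04  3.93744532e-03]]
lift [-34.2   0.1 -49.3]
stand hi off [-20.9   0.2 -76.5]
```

View pics/c2.png

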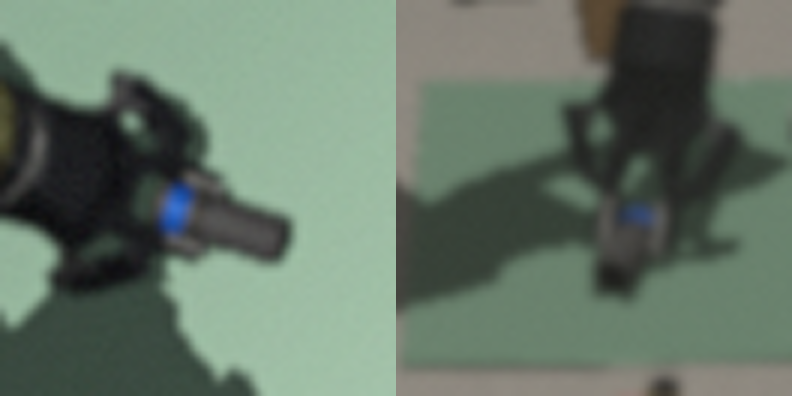

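The top crop shows the pads gripping the socket around the blue band (band at about (214,190)) and still parallel to it. The grip is 30 mm wide at 60 N. Next I'll lift and turn it upright.

send_rows(
  offset=[
    [-12,0,-17],
    [-27,0,-39],
    [-40,0.1,-57],
    [-38,0.1,-59],
    [-36,0.1,-61],
    [-34,0.1,-64],
    [-31,0.1,-67],
    [-28,0.1,-70],
    [-25,0.2,-73],
    [-20.9,0.2,-76.5],
    [-20.9,0.2,-76.5],
    [-20.9,0.2,-76.5],
    [-20.9,0.2,-76.5],
    [-20.9,0.2,-76.5],
    [-20.9,0.2,-76.5],
    [-20.9,0.2,-76.5],
    [-20.9,0.2,-76.5],
    [-20.9,0.2,-76.5],
    [-20.9,0.2,-76.5],
    [-20.9,0.2,-76.5],
  ],
  turn=[
    [0,0,0],
    [0,0,0],
    [0,0.1,0],
    [0,0.2,0],
    [0,0.31,0],
    [0,0.42,0],
    [0,0.53,0],
    [0,0.64,0],
    [0,0.75,0],
    [0.001,0.86,0.002],
    [0.001,0.97,0.002],
    [0.001,1.08,0.002],
    [0.001,1.19,0.003],
    [0.001,1.3,0.003],
    [0.001,1.41,0.003],
    [0.0016,1.5,0.003],
    [0.0016,1.5712,0.0032],
    [0.0016,1.5712,0.0032],
    [0.0016,1.5712,0.0032],
    [0.0016,1.5712,0.0032],
  ],
  claw=[20,20,20,20,20,20,20,20,20,20,20,20,20,20,20,20,20,20,20,20],
)

```text
clock: 4.9
tool_pos: [536.4, 187.9, 84.1]
tool_rot: [-1.936, -1.4, -1.004]
wrist_force: [-0.4, 0.5, -3.2]
grip_width: 30.0
gripper_force: 60.1
```

```bash
cat > look.py <<'E'
import sys
from ik import *
def look(n,cx,cy,cx2,cy2,w=66):
    t=snap('top'); q=snap('side'); k=396//w
    f=lambda im,x,y: cv2.resize(im[y:y+w,x:x+w,::-1],(w*k,w*k),interpolation=cv2.INTER_CUBIC)
    cv2.imwrite('pics/'+n,np.hstack([f(t['pixels'],cx,cy),f(q['pixels'],cx2,cy2)])); return t,q
E
python3 - <<'E'
from look import *
s=read_state(); A=R.from_rotvec(s['tool_rot']).as_matrix(); print(A[:,2],A[2,1],np.degrees(np.arcsin(-A[2,2])),(s['tool_pos']-19*A[:,2]),s['grip_width'],s['gripper_force'])
print('down 20:',(A.T@[0,0,-20]).round(2))
look('c3.png',180,155,205,125)
E
```

```text
[ 0.25407687  0.77807697 -0.5744921 ] -0.0029034755052767536 35.06407163296057 [531.53739714 173.14947666  95.01462028] 29.998373490156087 60.06451964378357
down 20: [-16.37   0.06  11.49]
```

View pics/c3.png

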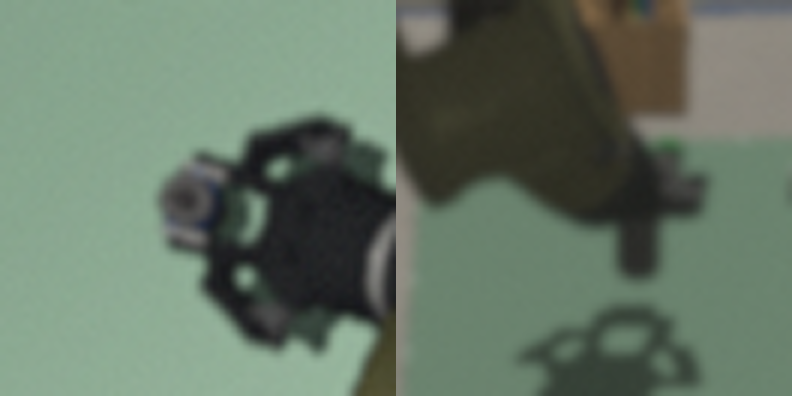

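The socket hangs upright, drive end up (drive face at about (211,188) in the top view, mouth at about (245,171) in the side view). I'll lower it.

send_rows(
  offset=[
    [-8.2,0,5.75],
    [-16.4,0.1,11.5],
    [-20.5,0.1,14.4],
    [-20.5,0.1,14.4],
    [-20.5,0.1,14.4],
  ],
  turn=[
    [0,0,0],
    [0,0,0],
    [0,0,0],
    [0,0,0],
    [0,0,0],
  ],
  claw=[20,20,20,20,20],
)

```text
clock: 5.42
tool_pos: [536.7, 189.0, 60.5]
tool_rot: [-1.933, -1.401, -1.008]
wrist_force: [-0.3, 0.2, -3.4]
grip_width: 29.8
gripper_force: 60.1
```

send_rows(
  offset=[
    [-1.6,0,1.15],
    [-3.3,0,2.3],
    [-3.3,0,2.3],
  ],
  turn=[
    [0,0,0],
    [0,0,0],
    [0,0,0],
  ],
  claw=[20,20,20],
)

```text
clock: 5.67
tool_pos: [536.7, 188.2, 55.6]
tool_rot: [-1.934, -1.4, -1.008]
wrist_force: [-0.7, -0.0, -3.5]
grip_width: 30.1
gripper_force: 60.1
```

send_rows(
  offset=[
    [-0.8,0,0.6],
    [-1.6,0,1.15],
    [-1.6,0,1.15],
  ],
  turn=[
    [0,0,0],
    [0,0,0],
    [0,0,0],
  ],
  claw=[20,20,20],
)

```text
clock: 5.92
tool_pos: [536.7, 188.1, 53.4]
tool_rot: [-1.935, -1.398, -1.008]
wrist_force: [0.4, -0.4, -3.8]
grip_width: 30.1
gripper_force: 60.1
```

send_rows(
  offset=[
    [-0.8,0,0.6],
    [-1.2,0,0.9],
    [-1.2,0,0.9],
  ],
  turn=[
    [0,0,0],
    [0,0,0],
    [0,0,0],
  ],
  claw=[20,20,20],
)

```text
clock: 6.17
tool_pos: [536.8, 188.5, 53.4]
tool_rot: [-1.932, -1.397, -1.011]
wrist_force: [-1.9, -3.1, 6.0]
grip_width: 30.2
gripper_force: 60.8
```

Contact has been made (+10 N). I'll release and then back out along the tool axis.

send_rows(
  offset=[
    [0,0,0],
    [0,0,0],
    [0,0,0],
    [0,0,0],
    [0,0,0],
    [0,0,0],
    [0,0,0],
  ],
  turn=[
    [0,0,0],
    [0,0,0],
    [0,0,0],
    [0,0,0],
    [0,0,0],
    [0,0,0],
    [0,0,0],
  ],
  claw=[36,42,50,60,70,70,70],
)

```text
clock: 6.75
tool_pos: [536.6, 188.3, 52.0]
tool_rot: [-1.934, -1.399, -1.008]
wrist_force: [0.1, -0.0, 0.3]
grip_width: 70.2
gripper_force: 0.0
```

send_rows(
  offset=[
    [0,0,-15],
    [0,0,-40],
    [0,0,-75],
    [0,0,-110],
    [0,0,-140],
    [0,0,-140],
  ],
  turn=[
    [0,0,0],
    [0,0,0],
    [0,0,0],
    [0,0,0],
    [0,0,0],
    [0,0,0],
  ],
  claw=[70,70,70,70,70,70],
)

```text
clock: 7.25
tool_pos: [502.4, 75.1, 134.2]
tool_rot: [-1.939, -1.401, -1.013]
wrist_force: [-0.2, -0.5, 0.3]
grip_width: 70.0
gripper_force: 0.0
```

```bash
python3 - <<'E'
from look import *
t,q=look('c4.png',180,155,205,125)
E
```

```text
(no output)
```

View pics/c4.png

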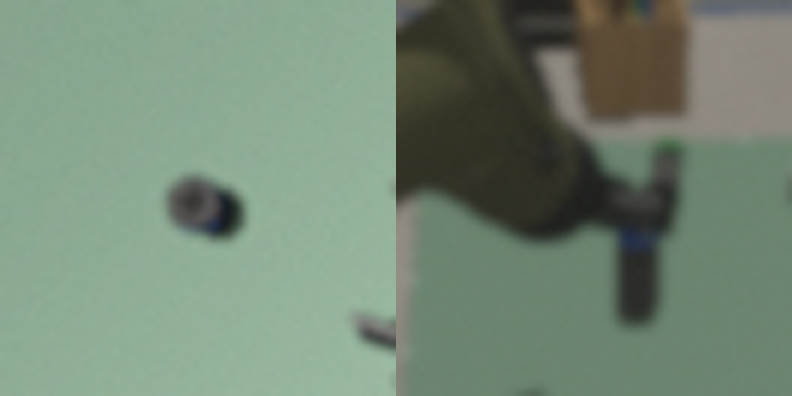

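It stands upright on its mouth: drive face at about top pixel (212,188), mouth at about side pixel (245,178). Next I'll locate it and plan the grasp from above.

```bash
python3 - <<'E'
from look import *
from m import near
c=camera('top'); im=c['pixels'].astype(int)
m=np.zeros(im.shape[:2],bool); m[178:200,202:226]=True
bg=np.median(im[180:198,203:206].reshape(-1,3),0); D=np.abs(im-bg).sum(2)
r=near(m&(D>80),214,190); v,u=np.nonzero(r); print('blob',u.min(),u.max(),v.min(),v.max(),len(u))
# blob = hull of top disc & bottom disc: fit via predicted extremes
def ext(p):
    a=np.linspace(0,2*np.pi,60); Q=np.array([proj(c,[p[0]+16*np.cos(t),p[1]+16*np.sin(t),z]) for t in a for z in(5,83)],np.float32)
    h=cv2.convexHull(Q); M=cv2.moments(h); return np.array([M['m10'],M['m01']])/M['m00'],M['m00']
P=np.array([u.mean(),v.mean()]); p=ray(c,*P,44)[:2]
for _ in range(5):
    e,A=ext(p); p=p+ray(c,*P,44)[:2]-ray(c,*e,44)[:2]
print(p,A,'disc guess',ray(c,211.9,188.1,83))
s=camera('side'); print('side mouth-centre px pred',proj(s,[*p,3]),proj(s,[p[0],p[1]-16,3]))
F=frame([.272,.962],0,1); rel([*p,150],F)
E
```

```text
blob 208 220 184 194 111
[534.30300775 175.58604778] 92.48035921389237 disc guess [535.97606748 178.03022933  83.        ]
side mouth-centre px pred [244.65849209 176.87998301] [244.81289778 178.720066  ]
off [73.   2.1 73. ] turn [ 0.018 -0.962 -0.04 ]
```

send_rows(
  offset=[
    [0,0,-20],
    [20,0,10],
    [45,1,40],
    [73,2,73],
    [73,2,73],
    [73,2,73],
    [73,2,73],
    [73,2,73],
    [73,2,73],
    [73,2,73],
    [73,2,73],
    [73,2,73],
  ],
  turn=[
    [0,0,0],
    [0.018,-0.12,0],
    [0.018,-0.24,-0.01],
    [0.018,-0.36,-0.02],
    [0.018,-0.48,-0.02],
    [0.018,-0.6,-0.03],
    [0.018,-0.72,-0.04],
    [0.018,-0.84,-0.04],
    [0.018,-0.962,-0.04],
    [0.018,-0.962,-0.04],
    [0.018,-0.962,-0.04],
    [0.018,-0.962,-0.04],
  ],
  claw=[70,70,70,70,70,70,70,70,70,70,70,70],
)

```text
clock: 8.45
tool_pos: [532.9, 177.3, 148.6]
tool_rot: [-2.5, -1.9, 0.003]
wrist_force: [-1.1, 0.1, -1.0]
grip_width: 70.2
gripper_force: 0.0
```

```bash
python3 - <<'E'
from look import *
F=frame([.272,.962],0,1); rel([533.3,176.8,57],F); s=read_state(); print(s['tool_pos'],s['joints'])
E
```

```text
off [-0.4  0.7 91.6] turn [-0.002  0.     0.005]
[532.94974171 177.33141192 148.61017455] [2.45387431e-01 3.64725961e-01 1.64643336e+00 1.03677683e-03
 1.13271009e+00 5.15778917e-01]
```

send_rows(
  offset=[
    [0,0.5,30],
    [0,0.5,60],
    [0,0.5,80],
    [0,0.5,91],
    [0,0.5,91],
    [0,0.5,91],
    [0,0.5,91],
    [0,0.5,91],
    [0,0.5,91],
    [0,0.5,91],
    [0,0.5,91],
    [0,0.5,91],
  ],
  turn=[
    [0,0,0],
    [0,0,0],
    [0,0,0],
    [0,0,0],
    [0,0,0],
    [0,0,0],
    [0,0,0],
    [0,0,0],
    [0,0,0],
    [0,0,0],
    [0,0,0],
    [0,0,0],
  ],
  claw=[70,70,70,70,70,55,45,38,20,20,20,20],
)

```text
clock: 9.45
tool_pos: [535.4, 175.1, 60.5]
tool_rot: [2.504, 1.895, 0.003]
wrist_force: [-2.2, 0.6, 6.1]
grip_width: 30.6
gripper_force: 58.8
```

send_rows(
  offset=[
    [0,0,-15],
    [0,0,-50],
    [0,0,-90],
    [0,0,-110],
    [0,0,-110],
  ],
  turn=[
    [0,0,0],
    [0,0,0],
    [0,0,0],
    [0,0,0],
    [0,0,0],
  ],
  claw=[20,20,20,20,20],
)

```text
clock: 9.87
tool_pos: [538.8, 175.9, 174.6]
tool_rot: [2.501, 1.892, 0.017]
wrist_force: [1.5, 0.4, -2.8]
grip_width: 30.3
gripper_force: 60.1
```

```bash
python3 - <<'E'
from look import *
F=frame([.272,.962],0,1); rel([505,-237.5,165],F); s=read_state(); print(s['tool_pos'],s['grip_width'])
look('c5.png',180,155,205,105)
E
```

```text
off [-407.1   79.8    8.4] turn [ 0.011 -0.005  0.   ]
[538.79801789 175.94899456 174.64544852] 30.344398171821155
```

View pics/c5.png

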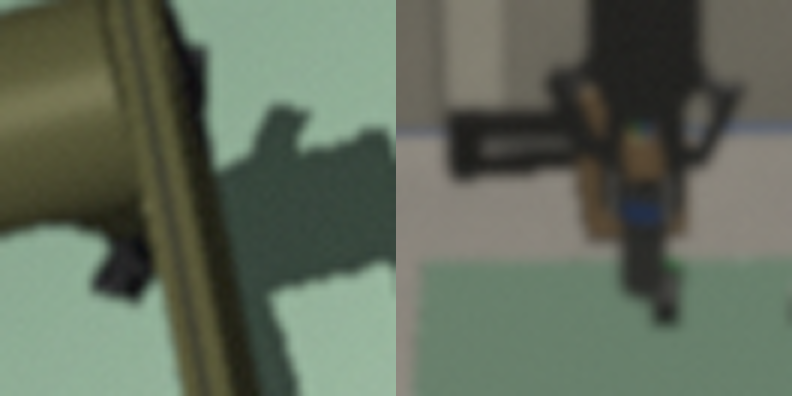

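The socket hangs vertical from the pads, mouth at about side pixel (245,153); the arm hides the top view. I'll carry it over to hole32.

send_rows(
  offset=[
    [-15,3,-2],
    [-45,9,-2],
    [-80,16,-2],
    [-118,23,-2],
    [-156,31,-2],
    [-194,38,-2],
    [-232,46,-2],
    [-270,53,-2],
    [-308,60,0],
    [-342,67,0],
    [-370,73,0],
    [-390,77,0],
    [-402,79,0],
    [-407,79.8,0],
    [-407,79.8,0],
    [-407,79.8,0],
    [-407,79.8,0],
    [-407,79.8,0],
  ],
  turn=[
    [0,0,0],
    [0,0,0],
    [0,0,0],
    [0,0,0],
    [0,0,0],
    [0,0,0],
    [0,0,0],
    [0,0,0],
    [0,0,0],
    [0,0,0],
    [0,0,0],
    [0,0,0],
    [0,0,0],
    [0,0,0],
    [0,0,0],
    [0,0,0],
    [0,0,0],
    [0,0,0],
  ],
  claw=[20,20,20,20,20,20,20,20,20,20,20,20,20,20,20,20,20,20],
)

```text
clock: 11.47
tool_pos: [501.0, -236.9, 169.3]
tool_rot: [2.504, 1.897, 0.001]
wrist_force: [0.5, 0.3, -3.4]
grip_width: 30.2
gripper_force: 60.0
```

```bash
python3 - <<'E'
from look import *
F=frame([.272,.962],0,1); rel([505,-237.5,165],F); s=read_state(); print(s['tool_pos'],s['grip_width'],s['joint_vel'])
look('c6.png',295,160,200,175)
E
```

```text
off [0.5 4.  4.3] turn [ 0.    -0.     0.002]
[ 501.03461646 -236.8611629   169.31825337] 30.19350814691931 [-0.00162236 -0.00247021 -0.00488126 -0.00120197  0.00027471 -0.00276613]
```

View pics/c6.png

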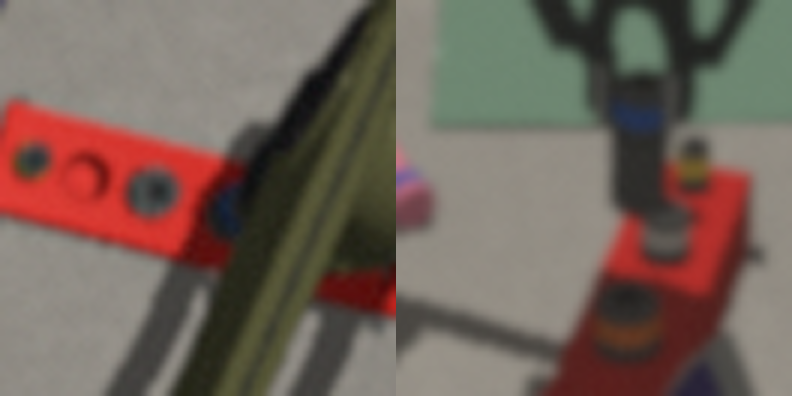

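The side view shows the held socket over the block (mouth bottom at about (240,210)), socket28's top at about (244.5,211) and socket36's at about (238.5,225); the arm mostly hides the top view. I'll measure the sideways offset in the side view, with the neighbours as reference.

```bash
python3 - <<'E'
from look import *
s=camera('side'); im=s['pixels'].astype(float); g=im[:,:,0]
def edges(row,lo,hi):
    x=np.arange(lo,hi); y=g[row,lo:hi]; b=max(y[0],y[-1]); k=y.argmin()
    th=lambda a:(a+y[k:k+1].mean())/2
    i=k
    while y[i]<(y[0]+y[k])/2: i-=1
    L=x[i]+( (y[0]+y[k])/2-y[i])/(y[i+1]-y[i])
    j=k
    while y[j]<(y[-1]+y[k])/2: j+=1
    Rr=x[j]-((y[-1]+y[k])/2-y[j])/(y[j-1]-y[j])
    return L,Rr
for r in (199,201,203,205): 
    L,Rr=edges(r,230,250); print('held',r,L,Rr,(L+Rr)/2,Rr-L)
B=np.array([507.9,-232.9]); yb=np.array([.2724,.9622])
for n,o in((28,38),(32,-4),(36,-50)):
    p=B+yb*o; print(n,p,'hole',proj(s,[*p,56]),'top',proj(s,[*p,86]))
for dx in(0,):
  tp=np.array([501,-236.9]); print('pred held mouth',proj(s,[*tp,113]),'pred mid',proj(s,[*tp,135]))
print('px/mm',proj(s,[508,-237,120])-proj(s,[507,-237,120]))
for r in(206,207,208,209,210,211,212,213,214): print(r,im[r,236:245,0].astype(int))
for r in range(209,224,2): print(r,'s28',im[r,238:252,0].astype(int),im[r,238:252,1].astype(int))
E
```

```text
held 199 235.56060606060606 243.3235294117647 239.44206773618538 7.7629233511586335
held 201 235.52857142857144 243.58 239.55428571428573 8.051428571428573
held 203 235.52777777777777 243.82758620689654 239.67768199233717 8.29980842911877
held 205 235.43243243243242 243.13793103448276 239.2851817334576 7.705498602050341
28 [ 518.2512 -196.3364] hole [244.56022095 216.51227088] top [244.6225356  209.28290556]
32 [ 506.8104 -236.7488] hole [241.650164   223.48944196] top [241.68086641 216.15045121]
36 [ 494.28 -281.01] hole [238.2849963  231.55778946] top [238.27702675 224.09696819]
pred held mouth [239.9432443  209.45797328] pred mid [239.95161866 203.85203316]
px/mm [ 0.30494123 -0.00540166]
206 [75 50 45 47 46 46 47 56 85]
207 [78 51 47 46 46 46 46 53 77]
208 [86 60 50 47 47 46 47 48 62]
209 [105  80  65  57  52  50  47  49  53]
210 [127 111  98  86  73  60  54  56  58]
211 [146 142 137 127 106  80  63  63  65]
212 [155 162 164 158 135 101  77  67  66]
213 [160 169 175 169 146 114  91  79  74]
214 [164 173 177 170 147 117  98  91  90]
209 s28 [ 65  57  52  50  47  49  53  65  80  99 118 137 155 170] [54 47 45 46 46 46 48 53 59 63 57 49 46 46]
211 s28 [137 127 106  80  63  63  65  66  68  72  83 105 133 159] [70 52 50 54 56 61 64 64 65 64 58 50 43 45]
213 s28 [175 169 146 114  91  79  74  76  78  87 111 141 164 174] [61 53 62 74 78 75 71 71 72 72 69 58 50 48]
215 s28 [177 168 143 111  94  94  95  95  94  97 117 148 170 179] [50 50 59 72 83 88 90 90 87 82 69 56 50 48]
217 s28 [177 168 141 103  78  70  70  70  69  79 109 146 170 178] [47 47 46 47 54 60 62 62 59 54 48 46 46 48]
219 s28 [171 169 162 151 136 124 122 124 128 138 155 170 177 177] [47 45 44 44 43 43 43 42 42 42 46 47 48 49]
221 s28 [104 107 114 122 126 131 141 151 162 169 174 178 176 169] [41 40 41 41 39 38 41 42 44 46 46 48 47 46]
223 s28 [ 39  43  47  55  65  78  90  99 107 116 132 144 147 138] [34 36 38 40 40 38 36 35 36 36 39 40 43 40]
```

```bash
python3 - <<'E'
from look import *
c=camera('top'); im=c['pixels'].astype(int)
for r in range(187,203): print(r,' '.join('%3d,%3d,%3d'%tuple(im[r,k]) for k in range(325,340)))
for y in(-237,-235):
  for z in(112,150,170,185): print(y,z,'left edge',proj(c,[500.5,y+16,z]).round(2),'c',proj(c,[500.5,y,z]).round(2))
E
```

```text
187 211, 49, 41 211, 49, 41 211, 51, 45 212, 51, 44 211, 51, 44 209, 54, 47 181, 49, 43 128, 35, 32  92, 26, 22  88, 31, 29  77, 33, 34  48, 28, 25  20, 20, 21  16, 16, 19  20, 24, 22
188 210, 53, 47 212, 51, 44 211, 52, 44 212, 50, 45 208, 50, 42 191, 44, 40 156, 34, 30 112, 24, 18  94, 21, 18  84, 10,  8  73, 20, 16  41, 17, 19  17, 18, 18  16, 20, 19  28, 29, 25
189 198, 55, 49 210, 51, 45 212, 52, 43 209, 51, 44 193, 44, 39 158, 36, 30 116, 22, 18  91, 12, 13  87, 15, 18  79, 20, 19  62, 21, 21  32, 15, 18  18, 19, 21  24, 26, 25  30, 32, 26
190 183, 59, 54 207, 53, 45 208, 49, 43 196, 46, 39 168, 38, 33 122, 22, 18  85, 11, 10  73, 12, 11  70, 21, 25  56, 19, 23  37, 19, 20  21, 20, 18  15, 18, 16  29, 27, 26  38, 37, 26
191 172, 60, 56 203, 52, 47 196, 45, 40 165, 36, 32 128, 23, 20  95, 23, 20  66, 16, 13  58, 24, 30  45, 25, 32  36, 27, 31  23, 20, 22  18, 19, 18  22, 24, 19  30, 34, 24  41, 40, 28
192 177, 62, 59 200, 51, 44 186, 41, 36 140, 28, 25  98, 22, 19  68, 20, 17  50, 22, 27  37, 27, 36  31, 32, 41  28, 31, 35  19, 24, 25  15, 17, 18  23, 26, 20  36, 36, 27  39, 40,
[... 1567 characters left out ...]
, 22, 21  70, 30, 25  49, 37, 26  40, 39, 26  39, 40, 25  41, 38, 28  38, 39, 25  40, 41, 26
202 128, 31, 28  94, 18, 16  89, 16,  9  92, 16, 14  91, 13, 11  94, 18, 17  94, 18, 11  86, 20, 15  67, 33, 24  46, 38, 26  37, 37, 25  38, 39, 26  37, 40, 27  40, 41, 27  38, 38, 25
-237 112 left edge [329.46 195.9 ] c [334.23 195.82]
-237 150 left edge [331.55 195.35] c [336.48 195.26]
-237 170 left edge [332.71 195.04] c [337.72 194.95]
-237 185 left edge [333.6  194.81] c [338.67 194.72]
-235 112 left edge [328.86 195.91] c [333.63 195.83]
-235 150 left edge [330.94 195.36] c [335.86 195.27]
-235 170 left edge [332.08 195.05] c [337.09 194.96]
-235 185 left edge [332.97 194.82] c [338.04 194.73]
```

send_rows(
  offset=[
    [0.2,3,0],
    [0.4,6.5,0],
    [0.4,6.5,10],
    [0.4,6.5,22],
    [0.4,6.5,34],
    [0.4,6.5,42],
    [0.4,6.5,45],
    [0.4,6.5,45],
    [0.4,6.5,45],
  ],
  turn=[
    [0,0,0],
    [0,0,0],
    [0,0,0],
    [0,0,0],
    [0,0,0],
    [0,0,0],
    [0,0,0],
    [0,0,0],
    [0,0,0],
  ],
  claw=[20,20,20,20,20,20,20,20,20],
)

```text
clock: 12.42
tool_pos: [507.6, -240.0, 124.3]
tool_rot: [2.505, 1.894, 0.0]
wrist_force: [-0.1, 0.4, -2.8]
grip_width: 30.0
gripper_force: 60.0
```

```bash
python3 - <<'E'
from look import *
st=read_state(); print(st['tool_pos'],st['wrist_force'])
s=camera('side'); c=camera('top'); im=s['pixels']; t=c['pixels'].astype(int)
for r in range(207,221): print(r,im[r,232:252,0].astype(int))
print('top')
for r in range(190,203): print(r,t[r,320:340,0],t[r,320:340,2])
p=[506.8,-236.75]
for z in(68,72): print(z,'L',proj(c,[p[0],p[1]+16,z]),'side L/R',proj(s,[p[0]-16,p[1],z+20]),proj(s,[p[0]+16,p[1],z+20]))
look('c7.png',295,160,205,185)
E
```

```text
[ 507.58029107 -239.97032914  124.34591474] [-0.09357756  0.43453754 -2.77475212]
207 [149 149 140 126 104  79  54  41  38  36  37  36  37  43  55  68  81  96
 116 137]
208 [150 148 145 138 124  98  69  48  41  40  40  38  40  45  56  74  96 121
 145 163]
209 [150 150 149 146 136 114  78  51  43  43  43  42  42  44  56  73  98 125
 151 168]
210 [151 150 149 148 140 117  80  52  44  43  43  44  43  46  51  67  86 111
 140 163]
211 [150 150 149 149 143 118  82  54  44  44  43  43  43  45  48  61  81 105
 134 159]
212 [150 150 149 150 145 122  85  56  47  45  46  46  46  46  51  66  92 122
 148 167]
213 [150 149 151 152 148 126  87  56  48  47  46  47  47  49  56  78 110 143
 164 176]
214 [150 149 151 154 153 130  90  57  48  48  47  47  47  49  59  84 117 150
 171 179]
215 [149 150 153 159 157 133  91  56  47  47  47  47  47  48  60  80 113 149
 172 179]
216 [149 150 155 162 160 134  89  56  47  47  46  47  48  48  54  72 106 144
 170 179]
217 [149 150 154 161 159 134  88  53  46  47  47  47  47  47  53  72 109 147
 172 179]
218 [148 145 143 147 146 126  84  53  48  47  47  46  47  50 
[... 1636 characters left out ...]
47 49 49 40 28 12 16 16 23 21 23 24 25 25 28 27 28 34 42]
200 [208 212 211 194 158 112  94  92  93  92  82  63  48  40  39  40  40  42
  54  75] [45 47 45 42 34 14 16 11 14 16 17 19 27 26 27 27 26 29 35 49]
201 [179 186 185 159 120  95  92  94  95  92  79  56  41  42  40  39  39  46
  61  78] [48 41 39 34 21 15 16 14 16 14 23 23 26 31 30 26 27 30 40 50]
202 [141 143 136 110  91  85  90  90  95  89  70  46  40  37  42  40  40  51
  72  82] [80 64 44 26 21 12 16 11 19 19 25 23 28 24 30 28 24 32 47 52]
68 L [327.06297924 194.69254703] side L/R [236.85759628 215.74610245] [246.49577009 215.56498467]
72 L [327.26259851 194.63408109] side L/R [236.85438051 214.75285957] [246.50726331 214.57275897]
```

View pics/c7.png

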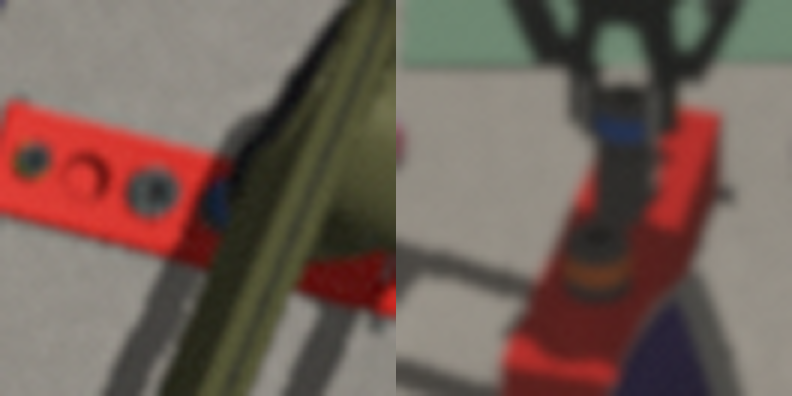

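The side view shows the socket just behind and above socket36, and the top view shows its left edge at about (328,195). Both suggest a small correction of roughly −1.5 mm in x and +1.8 mm in y.

send_rows(
  offset=[
    [1.3,-1.9,0],
    [1.3,-1.9,0],
    [1.3,-1.9,0],
    [1.3,-1.9,0],
  ],
  turn=[
    [0,0,0],
    [0,0,0],
    [0,0,0],
    [0,0,0],
  ],
  claw=[20,20,20,20],
)

```text
clock: 12.95
tool_pos: [506.0, -238.0, 124.6]
tool_rot: [2.504, 1.894, 0.001]
wrist_force: [-0.5, -0.3, -3.7]
grip_width: 30.4
gripper_force: 60.0
```

```bash
python3 - <<'E'
from look import *
for i in range(3):
    st=read_state(); print(st['tool_pos']); camera('side')
F=frame([.2724,.9622],0,1); rel([506.1,-238.2,124.3],F)
E
```

```text
[ 505.96067811 -238.02496392  124.62824383]
[ 505.99780284 -238.07074184  124.59034413]
[ 506.00704035 -238.06452794  124.56978502]
off [-0.1  0.1  0.2] turn [0.001 0.    0.   ]
```

Now I'll go down gently to feel for the hole.

send_rows(
  offset=[
    [0,0,4],
    [0,0,8],
    [0,0,12],
    [0,0,12],
  ],
  turn=[
    [0,0,0],
    [0,0,0],
    [0,0,0],
    [0,0,0],
  ],
  claw=[20,20,20,20],
)

```text
clock: 13.43
tool_pos: [505.4, -237.8, 111.3]
tool_rot: [-2.505, -1.895, 0.001]
wrist_force: [0.6, -0.4, -4.5]
grip_width: 30.2
gripper_force: 60.0
```

send_rows(
  offset=[
    [0,0,1.5],
    [0,0,3],
    [0,0,4],
    [0,0,4],
  ],
  turn=[
    [0,0,0],
    [0,0,0],
    [0,0,0],
    [0,0,0],
  ],
  claw=[20,20,20,20],
)

```text
clock: 13.77
tool_pos: [506.3, -238.6, 109.1]
tool_rot: [2.504, 1.894, 0.0]
wrist_force: [-1.2, -0.8, 2.0]
grip_width: 30.2
gripper_force: 60.9
```

send_rows(
  offset=[
    [0,0,1],
    [0,0,2],
    [0,0,2],
  ],
  turn=[
    [0,0,0],
    [0,0,0],
    [0,0,0],
  ],
  claw=[20,20,20],
)

```text
clock: 14.02
tool_pos: [506.4, -239.1, 108.6]
tool_rot: [2.502, 1.893, 0.0]
wrist_force: [-4.3, -2.0, 12.2]
grip_width: 30.2
gripper_force: 62.5
```

```bash
python3 - <<'E'
from look import *
s=read_state(); print(s['tool_pos'],s['wrist_force'],s['wrist_torque'])
E
```

```text
[ 506.39829169 -239.13170286  108.574588  ] [-4.29907271 -2.03576863 12.21151821] [-0.06352344  0.86044821  0.1318091 ]
```

send_rows(
  offset=[
    [0,0,-3],
    [-0.7,-0.6,-4],
    [-1.4,-1.2,-4],
    [-1.4,-1.2,-2],
    [-1.4,-1.2,0],
    [-1.4,-1.2,2],
    [-1.4,-1.2,2],
  ],
  turn=[
    [0,0,0],
    [0,0,0],
    [0,0,0],
    [0,0,0],
    [0,0,0],
    [0,0,0],
    [0,0,0],
  ],
  claw=[20,20,20,20,20,20,20],
)

```text
clock: 14.6
tool_pos: [505.7, -239.9, 105.2]
tool_rot: [2.502, 1.893, 0.003]
wrist_force: [3.2, -1.8, -2.0]
grip_width: 30.1
gripper_force: 60.4
```

```bash
python3 - <<'E'
from look import *
s=read_state(); print(s['tool_pos'],s['wrist_force'],s['wrist_torque'])
E
```

```text
[ 505.73966049 -239.90593736  105.1752281 ] [ 3.18765692 -1.79183084 -1.9699127 ] [-0.3396134  -0.45962075 -0.01045211]
```

send_rows(
  offset=[
    [-0.2,0.7,3],
    [-0.2,0.7,6],
    [-0.2,0.7,10],
    [-0.2,0.7,10],
  ],
  turn=[
    [0,0,0],
    [0,0,0],
    [0,0,0],
    [0,0,0],
  ],
  claw=[20,20,20,20],
)

```text
clock: 14.93
tool_pos: [505.7, -239.8, 93.3]
tool_rot: [2.504, 1.894, 0.001]
wrist_force: [3.6, -2.7, -5.6]
grip_width: 29.9
gripper_force: 59.7
```

```bash
python3 - <<'E'
from look import *
s=read_state(); print(s['tool_pos'],s['wrist_force'],s['wrist_torque'])
E
```

```text
[ 505.6991189  -239.80343652   93.28938164] [ 3.59139295 -2.73154245 -5.55410685] [-5.79060617e-01 -8.89567935e-01 -5.73231975e-04]
```

send_rows(
  offset=[
    [-0.3,0.8,4],
    [-0.3,0.8,9],
    [-0.3,0.8,14],
    [-0.3,0.8,18],
    [-0.3,0.8,22],
    [-0.3,0.8,22],
  ],
  turn=[
    [0,0,0],
    [0,0,0],
    [0,0,0],
    [0,0,0],
    [0,0,0],
    [0,0,0],
  ],
  claw=[20,20,20,20,20,20],
)

```text
clock: 15.43
tool_pos: [505.7, -240.0, 71.5]
tool_rot: [2.505, 1.895, 0.0]
wrist_force: [3.4, -2.0, -5.6]
grip_width: 30.0
gripper_force: 59.8
```

send_rows(
  offset=[
    [0,0,2],
    [0,0,4],
    [0,0,6],
    [0,0,6],
  ],
  turn=[
    [0,0,0],
    [0,0,0],
    [0,0,0],
    [0,0,0],
  ],
  claw=[20,20,20,20],
)

```text
clock: 15.77
tool_pos: [505.8, -240.0, 66.2]
tool_rot: [2.505, 1.894, 0.001]
wrist_force: [2.8, -1.7, -4.7]
grip_width: 30.1
gripper_force: 60.1
```

send_rows(
  offset=[
    [0,0,1],
    [0,0,2],
    [0,0,2],
  ],
  turn=[
    [0,0,0],
    [0,0,0],
    [0,0,0],
  ],
  claw=[20,20,20],
)

```text
clock: 16.02
tool_pos: [505.8, -240.0, 64.4]
tool_rot: [2.505, 1.895, 0.001]
wrist_force: [2.3, -1.7, -2.9]
grip_width: 30.1
gripper_force: 60.2
```

send_rows(
  offset=[
    [0,0,1],
    [0,0,2],
    [0,0,2],
  ],
  turn=[
    [0,0,0],
    [0,0,0],
    [0,0,0],
  ],
  claw=[20,20,20],
)

```text
clock: 16.27
tool_pos: [505.8, -240.1, 63.6]
tool_rot: [2.504, 1.894, 0.001]
wrist_force: [0.3, -1.1, 5.6]
grip_width: 30.3
gripper_force: 61.4
```

Bottom contact. I'll release and go up.

send_rows(
  offset=[
    [0,0,0],
    [0,0,0],
    [0,0,0],
    [0,0,0],
    [0,0,0],
    [0,0,0],
    [0,0,-10],
    [0,0,-30],
    [0,0,-60],
    [0,0,-95],
    [0,0,-130],
    [0,0,-130],
    [0,0,-130],
  ],
  turn=[
    [0,0,0],
    [0,0,0],
    [0,0,0],
    [0,0,0],
    [0,0,0],
    [0,0,0],
    [0,0,0],
    [0,0,0],
    [0,0,0],
    [0,0,0],
    [0,0,0],
    [0,0,0],
    [0,0,0],
  ],
  claw=[36,42,50,56,56,56,56,56,56,56,56,56,56],
)

```text
clock: 17.35
tool_pos: [507.4, -240.9, 196.0]
tool_rot: [2.5, 1.891, 0.005]
wrist_force: [-0.9, -0.4, -0.1]
grip_width: 55.8
gripper_force: 0.0
```

```bash
python3 - <<'E'
from look import *
st=read_state(); print(st['tool_pos'],st['gripper_force'],st['grip_width'])
s=camera('side'); im=s['pixels'].astype(int)
p=[506.8,-236.75]; print('home top centre',proj(s,[*p,86]),'back rim',proj(s,[p[0],p[1]+16,86]),'L/R',proj(s,[p[0]-16,p[1],86]),proj(s,[p[0]+16,p[1],86]))
print('s28 back rim',proj(s,[518.2,-196.3+14,86]),'s36 back',proj(s,[494.3,-281+18,86]))
for r in range(204,228): print(r,im[r,236:250,0],im[r,236:250,2])
E
```

```text
[ 507.42293632 -240.88150494  195.96808839] 0.0 55.8178780362056
home top centre [241.67774899 216.15071757] back rim [241.51138856 213.41409849] L/R [236.85920049 216.24158848] [246.4900366  216.05996474]
s28 back rim [244.43980885 206.99952579] s36 back [238.13034336 220.83785718]
204 [148 147 148 149 158 167 175 177 177 168 148 119 101  97] [133 133 132 125 111  85  59  47  44  43  44  42  43  43]
205 [147 148 150 153 162 171 177 176 176 165 139 103  80  76] [133 134 130 120  99  70  52  44  45  43  41  39  41  43]
206 [148 148 151 159 167 174 175 172 169 159 137 107  86  82] [133 132 127 112  86  61  48  45  46  45  43  41  41  43]
207 [148 149 154 162 169 169 162 154 147 141 133 122 117 120] [132 130 121 100  72  53  48  49  49  49  49  46  42  42]
208 [148 150 157 164 164 153 135 117 105 105 111 121 133 144] [132 126 110  85  62  52  51  49  48  51  54  54  50  43]
209 [149 153 162 166 154 128 100  78  68  70  81  99 116 136] [130 120 100  73  56  56  56  50  48  51  56  60  54  46]
210 [151 158 167 166 144 109  79  65  61  62  69  78  92 113] [128 113  86  62  51  56  59  57  
[... 1125 characters left out ...]

221 [ 83  60  45  42  42  43  42  39  44  73 118 155 172 177] [47 55 59 56 55 59 64 68 72 69 60 50 45 44]
222 [ 59  49  42  41  43  42  40  39  43  75 120 153 167 171] [43 47 47 48 51 55 63 70 70 66 56 46 43 42]
223 [ 46  41  40  39  42  42  42  41  45  68 106 134 146 151] [37 37 36 37 42 47 55 62 61 56 46 39 38 40]
224 [ 41  39  35  37  41  44  46  44  46  59  83 104 111 119] [37 35 31 33 38 41 47 49 49 44 38 35 33 36]
225 [41 40 39 40 42 45 46 50 50 59 74 85 90 95] [38 36 35 36 39 41 42 43 39 36 34 31 31 32]
226 [45 46 44 44 47 46 51 57 64 69 77 84 86 86] [41 40 40 40 41 41 41 38 35 31 30 31 30 30]
227 [49 49 48 48 51 52 61 70 77 81 83 85 86 85] [42 43 43 43 43 40 40 37 33 32 30 30 29 30]
```

```bash
python3 -c "
from station import *
print(hand_in())"
```

```text
the job is handed in; nothing more can be done
None
```

The blue-banded socket was stood on the mat, retaken from above, put mouth down in the 32 mm hole until it touched bottom, let go and handed in. The final side view fits it fully home to about 1 mm, but `hand_in()` returned no verdict.

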